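Hold the canister in the crank vise

TASK

Stand the tall slim steel canister upright on the bed of the prep vise, between jaw and stop, and let go of it. Then take the crank's spinning grip and, without letting go on the way, wind it clockwise (seen from above) until the jaw clamps the canister firmly against the stop, which you feel as the crank going clearly stiffer, but do not squeeze so hard that the canister dents. Let go at the end, and leave the other things on the counter where they are.

Things in the scene. Friction and masses are not known exactly. Their poses are not given: they have to be found in the camera images.
- canister: tall slim stainless canister with a closed lid, a plain cylinder 58 mm in diameter and 95 mm tall, 0.2 to 0.45 kg, standing loose on the counter. Origin: centre of its underside, z up along its axis. A dark line rings it 74 mm up.
- vise: prep vise fixed to the counter: bamboo bed 130 mm (x) by 310 mm (y -130 to +180), 12 mm thick, at some yaw. Origin at counter level under the bed's middle line; z up, y runs from the stop to the gear head. The gear head, a 70 mm square aluminium block at y = 95 to 165, is 72 mm high. At the other end the stop, 110 mm wide, top at 62 mm, has a shallow rubber notch facing +y.
- bed_spot (a point): clear place to stand the canister: point on the bed's top (12 mm above the counter) at x = 0, y = -30 mm in the vise frame, free of stop and jaw at every start. The stop is set anew within 20 mm each time and not reported: a canister pressed into its notch has its axis at about x = 0 and somewhere between y = -79 and -55 mm.
- jaw: moving jaw: rubber pad on springs (7 N/mm) before a steel plate, 110 mm wide, 26 mm thick, top 62 mm above the counter. Origin: middle of the unpressed pad's face, at counter level; it looks to the vise's -y and starts at y = +15 to +55 mm. Each clockwise crank turn moves it 40 mm towards the stop (1 to 2.8 turns needed). Under 12 N on the canister is too loose, over 60 N dents it; 30 N is a firm hold.
- crank_axis (a point): point on the crank's upright axis (x = 0, y = 130, z = 91 mm in the vise frame), at the grip's foot. Crank arm: flat steel bar, top 87 mm above the counter; hub of 11 mm radius up to 89 mm. Friction takes 5.5 N at the grip along the circle in slow motion (about 2 N remain on pausing after a brisk stroke). Each 10 N of jaw force adds 1.4 N: 8 to 10 N in slow motion is a firm hold, 14 N dents.
- grip: the crank's wooden grip: upright cylinder 24 mm in diameter, 45 mm tall, from 91 to 136 mm above the counter, spinning freely on the crank arm about its own axis. Origin: centre of its underside, 45 mm from the crank axis; z up. Starts at any angle round the axis. Friction keeps the crank where it is when let go.
- tin: squat steel tin, 86 mm diameter, 50 mm tall, origin under its centre; leave alone
- cup: glass measuring cup with a handle, 90 mm diameter, 100 mm tall, origin under its centre; leave alone
- jar: glass jar with wooden cap, 72 mm diameter, 110 mm tall, origin under its centre; leave alone
- bowl: white ceramic bowl, 160 mm diameter, 65 mm tall, origin under its centre; leave alone
- spatula: bamboo spatula lying flat along its own x; leave alone
- pin: small wooden rolling pin, 44 mm diameter, 244 mm long, lying along its own x; leave alone

How it is judged (in metres and radians):
On the way, in this order (a step that is already met when the one before it is completed fails the run):
1. the canister stands upright on the vise bed between the jaws, let go (x of canister in the frame of vise between -0.025 and 0.025 m and y of canister in the frame of vise between -0.09 and 0.03 m and z of canister in the frame of vise between 0.008 and 0.016 m and angle between canister's own z axis and vertical below 0.08 rad and contact force between the fingers and canister below 0.1 N), for 0.2 s.
2. the jaw clamps the canister with more than 12 N (contact force between jaw and canister above 12 N), for 0.2 s.
At the end, for the whole second after the job is handed in: The canister stands upright (within 0.08 rad) on the vise bed, within 25 mm of its middle line, at rest and clamped by the jaw with more than 12 N (contact force between jaw and canister above 12 N and x of canister in the frame of vise between -0.025 and 0.025 m and z of canister in the frame of vise between 0.008 and 0.018 m and angle between canister's own z axis and vertical below 0.08 rad and linear speed of canister below 0.02 m/s); the robot touches nothing.
It fails at once if the jaw squeezes the canister with more than 60 N and dents it (contact force between jaw and canister above 60 N).
It fails at once if the crank is let go on the way (jaw moved more than 10 mm, canister not yet clamped with 8 N, fingers off the crank) (distance of jaw from where it was at the start of the episode above 0.01 m and contact force between jaw and canister below 8 N and contact force between the fingers and crank below 0.05 N).
It fails at once if the canister is knocked over (angle between canister's own z axis and vertical above 0.7 rad).
It fails at once if another thing on the counter is moved more than 40 mm (distance of any of tin, cup, jar, bowl, spatula, pin from where it was at the start of the episode above 0.04 m).
It also fails if it takes over 72 s, if anything falls off the work surface, if the arm or the gripper's body presses on something with over 40 N, if the wrist force passes 120 N, or if a joint passes its speed limit or range.

ROBOT

A 7-joint arm with a two-finger parallel gripper is mounted at the origin on the work surface. World frame = base frame: x ahead of the robot, y to its left, z up, the work surface at z = 0. Lengths are in m, angles in degrees, forces in N, time in s.
With the tool pointing down it reaches from about 0.425 to 0.875 m from the base axis. Payload 4.7 kg.
Tool frame: the origin (TCP) lies on the centre line of the jaws, within the pads' length; the fingertips stand 25 mm ahead of it and the grasp point (between the pads) lies 6 mm ahead of it; y points along the fingers, z is the direction in which the jaws open and shut, and the axes are right-handed (so a half turn about y gives the same grasp; the last joint's range is limited). The gripper opens to 87 mm and grips with 3 to 60 N. Pads are 19 mm wide; open, the fingers measure 117 mm over their backs; the gripper's body (75 mm by 190 mm) begins 51 mm behind the grasp point.
Start: joints at [-67.947, 18.392, -4.016, 83.108, 1.295, 78.541, -3.26], TCP at [0.236, 0.606, 0.248] pointing down, gripper open.
Joint ranges: [-163.93, 163.93], [-17.29, 119.83], [-79.2, 71.16], [3.27, 140.29], [-89.18, 269.18], [5.43, 117.66], [-154.24, 154.24]. Speed limits (degrees/s): [147.25, 147.25, 180, 180, 180, 180, 180].

INTERFACE

Orientations are given as [roll, pitch, yaw] about the fixed x, y, z axes, in that order (R = Rz(yaw) Ry(pitch) Rx(roll)).
In Python, from rig import bot, snapshot, workorder gives the robot as it stands.
- The arm moves only by the tool jog_arm, never from a script. Its argument "series" is a list of rows, each a list of 7 numbers: the finger opening in mm, from 0 to 87, then the shift along the tool's x, y, z in mm, then the turn, a rotation vector about the tool's x, y, z in degrees. In form: [[grip, dx, dy, dz, ax, ay, az], ...]. A call has 1 to 10 rows; each row shifts and turns the commanded pose from where the row before left it, along the tool's axes as they then stand; what a row does not reach is not made up. A row lasts 1/10 s, in which the tool goes at most 50 mm and 8.59 degrees, less where a joint would pass 70% of its speed; a pose out of reach is approached as far as the arm can. A call with a gripper value outside its range is refused whole. The fingers move at their own pace and stop on an object; the grip force is fixed at half the most. Time passes only in rows, so rows that do not move let the fingers close. It gives the time, the measured TCP pose, the force and the opening at its end, in the units of the state.
- bot.get_obs(): the state, without advancing time (a new reading comes with each control period).
- snapshot(name): name is "scene" or "top" or "wrist"; returns a dict with "img" (400x640x3 uint8, red, green, blue), "z_map" (400x640 float32, m along the optical axis (not along the pixel's ray), 0 where there is no reading), "fx", "fy", "cx", "cy" (pixels), "R" (3x3) and "t" (3): a world point X has camera coordinates R X + t; the wrist camera has in their place "mount" (4x4, takes a point from camera to tool coordinates, whose origin is the TCP and whose axes are the tool frame's). Camera axes: x right, y down, z forward; pixel columns grow to the right and rows downward; lengths in m; the calibration is good to about 2 mm. A picture is of the moment at which its call begins: read the wrist's pose just before it.
- workorder.hand_in(): hands the job in, once; it reports no verdict.
The state is a dict: "time_s": time; "joints": joint angles; "joint_vel": joint speeds; "tau": joint torques, N m; "tcp_pos": TCP position; "tool_rot": TCP orientation; "ft_force": force on the tool from outside, world axes, zero at the start; "torque": the same for the moment, N m; "grip_width": opening from 0.0 (shut) to 1.0 (fully open).
Only numpy, scipy, OpenCV 4.12 (cv2) and the standard library are available. Lean on these libraries where they do the work, as an engineer would, in place of code of your own. Each camera call takes 0.05 s, during which the arm holds its last target. There are 200 camera calls.

## Working session

There is one attempt and no reset: what is moved stays moved. The work goes in short steps, Python scripts to look and compute and a tool call to move; the robot and the scene stay as the last step left them, time stands still between calls to the robot, and variables do not carry over. Pictures are saved under pics/ and viewed, about 8 in all and at most 12, crops included, and the job is handed in when it is done.

Besides the shell and the picture viewer there is one more tool, called by a JSON object that holds its "op" and its "data". jog_arm: Moves the arm, as the interface text tells. Its arguments: {"type":"object","properties":{"series":{"type":"array"}},"required":["series"]}

```bash
ls; mkdir -p pics; python3 - <<'E'
from rig import bot,snapshot
import cv2
print(bot.get_obs())
for n in("scene","top"):
    s=snapshot(n); cv2.imwrite(f"pics/{n}0.png",s["img"][:,:,::-1]); print(n,s["fx"],s["cx"],s["cy"],s["R"],s["t"])
    import pickle; pickle.dump(s,open(n+".pkl","wb"))
E
```

```text
pics
{'time_s': 0.0, 'joints': array([-67.94630948,  18.4385653 ,  -4.01620594,  83.17467624,
         1.29727347,  78.54112116,  -3.26274399]), 'joint_vel': array([ 0.08400831, -0.02810675, -0.01124545,  0.00062883, -0.04534926,
        0.05464196, -0.00622249]), 'tau': array([-7.60939620e-04, -4.91272616e+01, -4.04452616e-01, -3.12529743e+01,
       -6.39847596e-02,  4.35101381e-02,  1.48189333e-04]), 'tcp_pos': array([0.23540807, 0.60533043, 0.24646916]), 'tool_rot': array([-9.01089890e+01, -7.79306223e-03, -2.12455887e+01]), 'ft_force': array([-0.56148808,  0.75032877, -0.08195782]), 'torque': array([ 0.0028642 , -0.01517662, -0.01445147]), 'grip_width': 1.0003725317473258}
scene 479.93184333677243 320.65392690845573 209.6917596055162 [[ 0.87656561  0.48127121 -0.00327792]
 [ 0.40394361 -0.73939324 -0.53863456]
 [-0.26165299  0.47082444 -0.84253312]] [-0.55007579 -0.20621498  1.57193534]
top 384.443669383537 320.8888437761513 198.27690499085077 [[ 0.01682131 -0.99964765 -0.02053355]
 [-0.98223153 -0.0126821  -0.18724418]
 [ 0.18691779  0.02331839 -0.98209877]] [-0.01307474  0.63089962  1.1225266 ]
```

View pics/scene0.png

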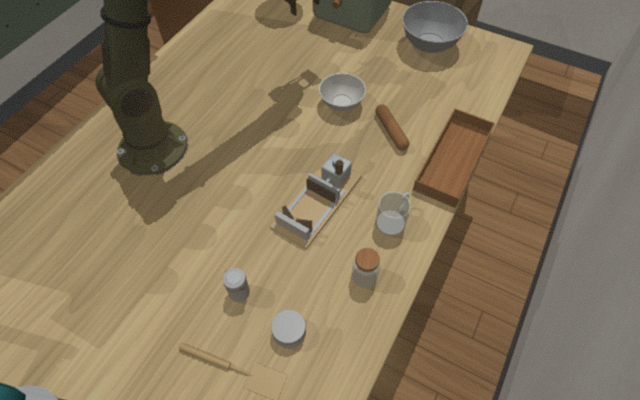

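View pics/top0.png

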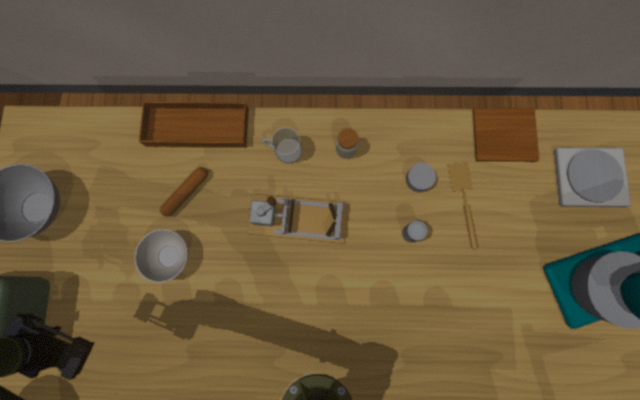

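The scene view shows the canister at (236,284), the vise around (315,205) and the grip at (339,167). In the top view the canister is at (416,231), the gear head at (262,213), the jaw near x=287 and the stop at (338,219).

```bash
cat > h.py <<'E'
import numpy as np,cv2,pickle
def pts(s,R=None,t=None):
    """world points of every pixel from z_map"""
    if R is None:R,t=s["R"],s["t"]
    v,u=np.mgrid[0:400,0:640]; z=s["z_map"]
    c=np.stack([(u-s["cx"])/s["fx"]*z,(v-s["cy"])/s["fy"]*z,z],-1)
    return (c-t)@R
def ray(s,u,v,h,R=None,t=None):
    if R is None:R,t=s["R"],s["t"]
    d=R.T@np.array([(u-s["cx"])/s["fx"],(v-s["cy"])/s["fy"],1]);o=-R.T@t
    return o+d*(h-o[2])/d[2]
E
python3 - <<'E'
from h import *
s=pickle.load(open("top.pkl","rb"));P=pts(s)
for n,b in dict(can=(400,436,215,245),vise=(240,350,190,245)).items():
    r=P[b[2]:b[3],b[0]:b[1]].reshape(-1,3)
    for lo,hi in((.004,.02),(.05,.066),(.066,.078),(.08,.09),(.088,.1),(.1,.15)):
        m=(r[:,2]>lo)&(r[:,2]<hi)
        q=r[m]
        if m.sum()>3:
            rc=cv2.minAreaRect(q[:,:2].astype(np.float32)); print(n,lo,hi,m.sum(),q.mean(0).round(3),np.round(rc[0],3),np.round(rc[1],3),round(rc[2],1))
im=s["img"][180:250,235:445,::-1]; z=P[180:250,235:445,2]
a=cv2.resize(im,None,fx=3.8,fy=3.8,interpolation=cv2.INTER_CUBIC)
b=cv2.applyColorMap(cv2.resize(np.clip(z/0.15*255,0,255).astype(np.uint8),None,fx=3.8,fy=3.8,interpolation=cv2.INTER_NEAREST),2)
cv2.imwrite("pics/v.png",np.vstack([a,b]))
E
```

```text
can 0.004 0.02 85 [ 0.536 -0.299  0.007] [ 0.544 -0.308] [0.11  0.092] 87.7
can 0.05 0.066 18 [ 0.525 -0.262  0.06 ] [ 0.526 -0.264] [0.044 0.011] 17.4
can 0.066 0.078 14 [ 0.523 -0.264  0.073] [ 0.524 -0.266] [0.056 0.015] 17.9
can 0.08 0.09 22 [ 0.526 -0.272  0.085] [ 0.537 -0.274] [0.033 0.067] 76.1
can 0.088 0.1 306 [ 0.533 -0.285  0.096] [ 0.533 -0.285] [0.057 0.056] 22.8
can 0.1 0.15 14 [ 0.528 -0.287  0.101] [ 0.533 -0.284] [0.047 0.031] 20.5
vise 0.004 0.02 2806 [0.571 0.059 0.012] [0.581 0.08 ] [0.175 0.349] 0.9
vise 0.05 0.066 525 [0.569 0.025 0.061] [0.576 0.074] [0.278 0.11 ] 85.2
vise 0.066 0.078 420 [0.58  0.161 0.072] [0.579 0.075] [0.275 0.1  ] 84.1
vise 0.08 0.09 67 [0.591 0.166 0.087] [0.591 0.168] [0.02  0.048] 40.4
vise 0.088 0.1 50 [0.589 0.17  0.091] [0.595 0.161] [0.02  0.059] 35.5
vise 0.1 0.15 71 [0.608 0.139 0.131] [0.61 0.14] [0.022 0.022] 48.4
```

View pics/v.png

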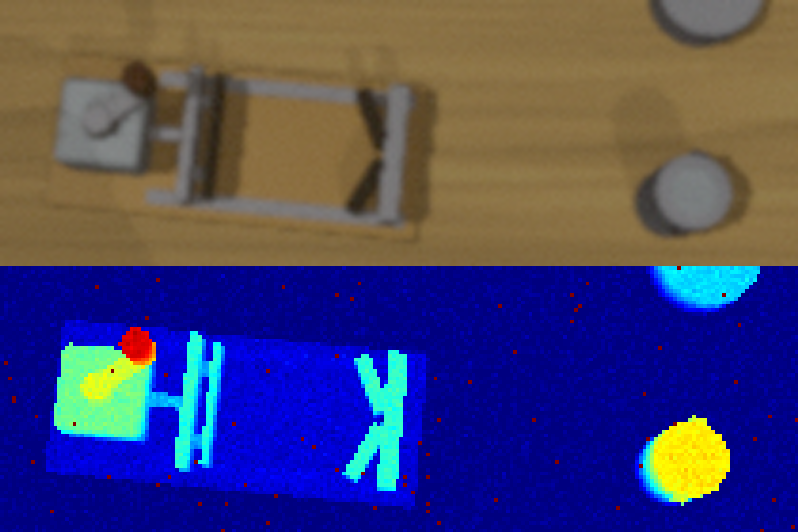

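The enlargement shows the grip at one o'clock of the gear head, the jaw about 30 mm from the head, and the V-notch stop on the right. Next I fit the vise frame.

```bash
python3 - <<'E'
from h import *
s=pickle.load(open("top.pkl","rb"));P=pts(s);z=P[...,2]
k=np.ones((3,3),np.uint8)
def rect(m,h):
    m=cv2.morphologyEx(m.astype(np.uint8),cv2.MORPH_OPEN,k)
    c=max(cv2.findContours(m,0,1)[0],key=cv2.contourArea)[:,0]
    p=np.array([ray(s,u,v,h)[:2] for u,v in c],np.float32)
    r=cv2.minAreaRect(p); print(np.round(r[0],4),np.round(r[1],4),round(r[2],1)); return p
B=np.zeros_like(z,bool);B[185:250,240:350]=1
print("bed");rect(B&(z>.0065),.012)   # silhouettes of taller parts lie inside mostly
G=B.copy();G[:,278:]=0;print("head");rect(G&(z>.06)&(z<.085),.072)
C=np.zeros_like(B);C[210:250,400:440]=1;print("can");rect(C&(z>.088),.095)
print("grip");rect(B&(z>.122)&(z<.145),.136)
H=P[B&(z>.054)&(z<.069)&(P[...,1]<.13)]
yv=np.radians(-5);o=np.array([.574,.032]) # rough
for yd in(-3,-4,-5,-6):
    a=np.radians(yd);ax=np.array([-np.sin(a),np.cos(a)])
    y=H[:,:2]@ax; hh,e=np.histogram(y,np.arange(-.1,.15,.004));print(yd,hh.tolist())
E
```

```text
bed
[0.5754 0.073 ] [0.3093 0.1301] 85.3
head
[0.5831 0.1767] [0.0708 0.0703] 87.2
can
[ 0.5339 -0.2853] [0.0552 0.059 ] 88.6
grip
[0.6096 0.1394] [0.0237 0.0202] 2.3
-3 [0, 0, 0, 0, 0, 0, 0, 0, 0, 0, 0, 0, 0, 0, 0, 0, 28, 44, 49, 48, 27, 20, 21, 28, 21, 19, 4, 0, 0, 0, 0, 0, 0, 0, 0, 0, 0, 0, 0, 0, 0, 0, 0, 0, 0, 0, 0, 0, 0, 0, 0, 0, 0, 0, 30, 36, 2, 0, 37, 46, 41, 1]
-4 [0, 0, 0, 0, 0, 0, 0, 0, 0, 0, 0, 0, 0, 0, 0, 0, 0, 0, 4, 48, 48, 46, 42, 14, 26, 25, 26, 17, 12, 1, 0, 0, 0, 0, 0, 0, 0, 0, 0, 0, 0, 0, 0, 0, 0, 0, 0, 0, 0, 0, 0, 0, 0, 0, 0, 0, 8, 43, 17, 0, 15, 46]
-5 [0, 0, 0, 0, 0, 0, 0, 0, 0, 0, 0, 0, 0, 0, 0, 0, 0, 0, 0, 0, 0, 30, 48, 45, 48, 26, 19, 25, 24, 23, 14, 7, 0, 0, 0, 0, 0, 0, 0, 0, 0, 0, 0, 0, 0, 0, 0, 0, 0, 0, 0, 0, 0, 0, 0, 0, 0, 0, 0, 32, 36, 0]
-6 [0, 0, 0, 0, 0, 0, 0, 0, 0, 0, 0, 0, 0, 0, 0, 0, 0, 0, 0, 0, 0, 0, 0, 9, 46, 45, 48, 40, 17, 24, 25, 25, 20, 9, 1, 0, 0, 0, 0, 0, 0, 0, 0, 0, 0, 0, 0, 0, 0, 0, 0, 0, 0, 0, 0, 0, 0, 0, 0, 0, 0, 10]
```

{"op": "jog_arm", "data": {"series": [[87,49.5,0,-4,0,4.4,0],[87,49.4,0,-4,0,4.4,0],[87,49.2,0,-4,0,4.4,0],[87,49,0,-4,0,4.4,0],[87,48.8,0,-4,0,4.4,0],[87,48.7,0,-4,0,4.4,0],[87,48.6,0,-4,0,4.4,0],[87,48.4,0,-4,0,4.4,0],[87,48.3,0,-4,0,4.4,0],[87,48.2,0,-4,0,4.4,0]]}}

```text
time_s: 1.1
tcp_pos: [0.5705, 0.2624, 0.247]
tool_rot: [-90.0, -0.0, -65.4]
ft_force: [0.7, -0.8, 0.4]
grip_width: 0.999
```

{"op": "jog_arm", "data": {"series": [[87,48,0,-4,0,4.4,0],[87,47.9,0,-4,0,4.4,0],[87,47.8,0,-4,0,4.4,0],[87,47.6,0,-4,0,4.4,0],[87,47.5,0,-4,0,4.4,0],[87,47.4,0,-4,0,4.4,0],[87,47.2,0,-4,0,4.4,0],[87,47,0,-4,0,4.4,0],[87,46.8,0,-4,0,4.4,0],[87,46.7,0,-4,0,4.4,0]]}}

```text
time_s: 2.1
tcp_pos: [0.571, -0.2014, 0.2471]
tool_rot: [-90.0, -0.0, -109.4]
ft_force: [0.8, -0.9, -0.4]
grip_width: 1.0
```

{"op": "jog_arm", "data": {"series": [[87,46.6,0,-4,0,4.4,0],[87,46.6,0,-4,0,4.4,0],[87,0,0,0,0,0,0],[87,0,0,0,0,0,0],[87,0,0,0,0,0,0]]}}

```text
time_s: 2.6
tcp_pos: [0.531, -0.2819, 0.2471]
tool_rot: [-90.0, 0.1, -117.9]
ft_force: [0.4, -0.4, -0.1]
grip_width: 0.998
```

```bash
cat >> h.py <<'E'
from scipy.spatial.transform import Rotation as Ro
def pose(o):
    return Ro.from_euler("xyz",o["tool_rot"],degrees=True).as_matrix(),np.array(o["tcp_pos"])
def wpts(s,o):
    Rt,p=pose(o);M=s["mount"];v,u=np.mgrid[0:400,0:640];z=s["z_map"]
    c=np.stack([(u-s["cx"])/s["fx"]*z,(v-s["cy"])/s["fy"]*z,z],-1)
    return (c@M[:3,:3].T+M[:3,3])@Rt.T+p
def rel(o,target): 
    Rt,p=pose(o); return ((np.array(target)-p)@Rt*1000).round(1)
E
python3 - <<'E'
from h import *
from rig import bot,snapshot
o=bot.get_obs();s=snapshot("wrist");P=wpts(s,o);z=P[...,2]
m=((z>.085)&(z<.105)).astype(np.uint8);m=cv2.morphologyEx(m,2,np.ones((5,5),np.uint8))
for c in cv2.findContours(m,0,1)[0]:
    if cv2.contourArea(c)>300:
        q=np.zeros_like(m);cv2.drawContours(q,[c],-1,1,-1);p=P[(q>0)&(m>0)]
        print(p.mean(0),cv2.minEnclosingCircle(p[:,:2].astype(np.float32)))
print(rel(o,[.534,-.285,.069]))
E
```

```text
[ 0.53335437 -0.28238922  0.09481271] ((0.5329562425613403, -0.28302454948425293), 0.03332125395536423)
[  1.4 178.1   4.2]
```

{"op": "jog_arm", "data": {"series": [[87,0,40,2.5,0,0,0],[87,0,40,0,0,0,0],[87,0,40,0,0,0,0],[87,0,30,0,0,0,0],[87,0,16,0,0,0,0],[87,0,0,0,0,0,0],[40,0,0,0,0,0,0],[40,0,0,0,0,0,0],[40,0,0,0,0,0,0],[40,0,0,0,0,0,0]]}}

```text
time_s: 3.65
tcp_pos: [0.5332, -0.2849, 0.0828]
tool_rot: [-89.9, 0.0, -118.0]
ft_force: [-0.6, -0.6, 0.4]
grip_width: 0.721
```

{"op": "jog_arm", "data": {"series": [[40,0,0,0,0,0,0],[40,0,0,0,0,0,0],[40,0,0,0,0,0,0],[40,0,-4,0,0,0,0],[40,0,-10,0,0,0,0],[40,0,-20,0,0,0,0],[40,0,-30,0,0,0,0],[40,0,-16,0,0,0,0],[40,0,0,0,0,0,0]]}}

```text
time_s: 4.55
tcp_pos: [0.5338, -0.2855, 0.1641]
tool_rot: [-89.7, 0.1, -118.0]
ft_force: [0.6, 0.1, -2.8]
grip_width: 0.664
```

{"op": "jog_arm", "data": {"series": [[40,-35.7,0,-13.8,0,-2.9,0],[40,-36.4,0,-11.9,0,-2.9,0],[40,-36.9,0,-10.1,0,-2.9,0],[40,-37.4,0,-8.2,0,-2.9,0],[40,-37.7,0,-6.3,0,-2.9,0],[40,-38,0,-4.4,0,-2.9,0],[40,-38.2,0,-2.5,0,-2.9,0],[40,-38.3,0,-0.5,0,-2.9,0],[40,0,0,0,0,0,0],[40,0,0,0,0,0,0]]}}

```text
time_s: 5.55
tcp_pos: [0.5686, 0.0206, 0.1599]
tool_rot: [-90.2, -0.1, -94.7]
ft_force: [-1.1, -0.9, -3.3]
grip_width: 0.663
```

```bash
python3 - <<'E'
from h import *
from rig import bot,snapshot
o=bot.get_obs();print(o["tcp_pos"],o["tool_rot"],o["ft_force"],rel(o,[.5709,.0182,.094]))
for n in ("top","scene"):
    s=snapshot(n);pickle.dump(s,open(n+"1.pkl","wb"))
s=snapshot("wrist");P=wpts(s,o);pickle.dump((s,o),open("w1.pkl","wb"))
y=np.radians(-4.7);V=(P[...,:2]-[.5734,.0481])@np.array([[np.cos(y),-np.sin(y)],[np.sin(y),np.cos(y)]])
z=P[...,2];m=(z>.052)&(z<.07)
print(np.histogram(V[m][:,1],np.arange(-.13,.08,.005))[0].tolist(), V[m].min(0),V[m].max(0))
cv2.imwrite("pics/w1.png",s["img"][:,:,::-1])
E
```

```text
[0.5685619  0.02060741 0.15988827] [-9.01552610e+01 -5.25405151e-02 -9.46769705e+01] [-1.06245909 -0.851771   -3.34170754] [ 2.1 65.9  2.7]
[0, 0, 0, 0, 0, 0, 0, 0, 0, 0, 0, 0, 10, 0, 0, 0, 0, 0, 0, 0, 0, 0, 0, 0, 0, 0, 0, 0, 0, 0, 0, 0, 0, 1, 410, 1180, 219, 258, 1492, 1460, 172] [-0.05659416 -0.06880698] [0.24875252 0.11400228]
```

View pics/w1.png

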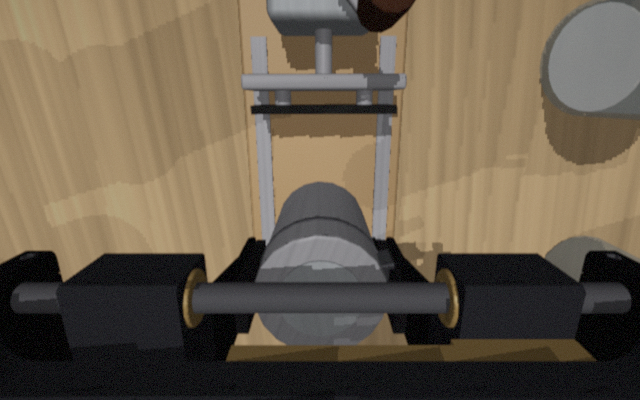

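The wrist view shows the canister held upright (320,260) and centred between the rails, with the jaw pad at row 108, about y=+41 mm in the vise frame. Lowering it now.

{"op": "jog_arm", "data": {"series": [[40,2,10,2.5,0,0,0],[40,0,20,0,0,0,0],[40,0,20,0,0,0,0],[40,0,10,0,0,0,0],[40,0,4,0,0,0,0],[40,0,2,0,0,0,0],[40,0,1,0,0,0,0],[40,0,0,0,0,0,0],[40,0,0,0,0,0,0]]}}

```text
time_s: 6.6
tcp_pos: [0.5724, 0.0172, 0.0953]
tool_rot: [-89.9, 0.0, -94.8]
ft_force: [0.3, 0.6, -2.9]
grip_width: 0.663
```

{"op": "jog_arm", "data": {"series": [[40,0,1,0,0,0,0],[40,0,0,0,0,0,0],[40,0,0,0,0,0,0]]}}

```text
time_s: 6.9
tcp_pos: [0.5725, 0.0172, 0.0944]
tool_rot: [-89.9, 0.0, -94.8]
ft_force: [-1.2, -0.6, 3.0]
grip_width: 0.658
```

{"op": "jog_arm", "data": {"series": [[40,0,1,0,0,0,0],[40,0,0,0,0,0,0],[40,0,0,0,0,0,0]]}}

```text
time_s: 7.2
tcp_pos: [0.5726, 0.0172, 0.0944]
tool_rot: [-89.9, 0.1, -94.8]
ft_force: [-2.0, 0.5, 9.2]
grip_width: 0.659
```

{"op": "jog_arm", "data": {"series": [[40,0,-1.2,0,0,0,0],[62,0,0,0,0,0,0],[87,0,0,0,0,0,0],[87,0,0,0,0,0,0],[87,0,0,0,0,0,0],[87,0,-10,0,0,0,0],[87,0,-30,0,0,0,0],[87,0,-40,0,0,0,0],[87,0,-40,0,0,0,0],[87,0,0,0,0,0,0]]}}

```text
time_s: 8.2
tcp_pos: [0.5755, 0.0169, 0.2209]
tool_rot: [-89.3, 0.2, -94.9]
ft_force: [1.1, 0.5, 0.5]
grip_width: 0.996
```

```bash
python3 - <<'E'
from h import *
from rig import bot,snapshot
o=bot.get_obs();print(o["tcp_pos"],o["tool_rot"],o["ft_force"])
s=snapshot("wrist");P=wpts(s,o)
y=np.radians(-4.7);Q=np.array([[np.cos(y),-np.sin(y)],[np.sin(y),np.cos(y)]])
V=(P[...,:2]-[.5734,.0481])@Q;z=P[...,2]
for lo,hi in((.098,.115),(.124,.142)):
    m=((z>lo)&(z<hi)).astype(np.uint8);m=cv2.morphologyEx(m,2,np.ones((5,5),np.uint8))
    for c in cv2.findContours(m,0,1)[0]:
        if cv2.contourArea(c)>150:
            q=np.zeros_like(m);cv2.drawContours(q,[c],-1,1,-1);k=(q>0)&(m>0)
            print(P[k].mean(0),V[k].mean(0),cv2.minEnclosingCircle(V[k].astype(np.float32)))
cv2.imwrite("pics/w2.png",s["img"][:,:,::-1])
print(rel(o,[.6096,.1394,.125]))
E
```

```text
[0.57553861 0.01691277 0.22086307] [-89.34534754   0.18051006 -94.86737069] [1.11569439 0.52640223 0.48296289]
[0.57234476 0.0199398  0.10687869] [ 0.00125572 -0.02815197] ((0.0012963330373167992, -0.03052321821451187), 0.03354007005691528)
[0.77170149 0.08380889 0.09967691] [0.19470874 0.05183734] ((0.20053456723690033, 0.055727768689394), 0.031111154705286026)
[0.76177824 0.12771895 0.09972041] [0.18122094 0.09478666] ((0.183723583817482, 0.09381407499313354), 0.017476635053753853)
[0.60902014 0.14154149 0.13525503] [0.02784391 0.09604594] ((0.028090178966522217, 0.09726043045520782), 0.012015189044177532)
[-124.6   96.5   22.4]
```

View pics/w2.png

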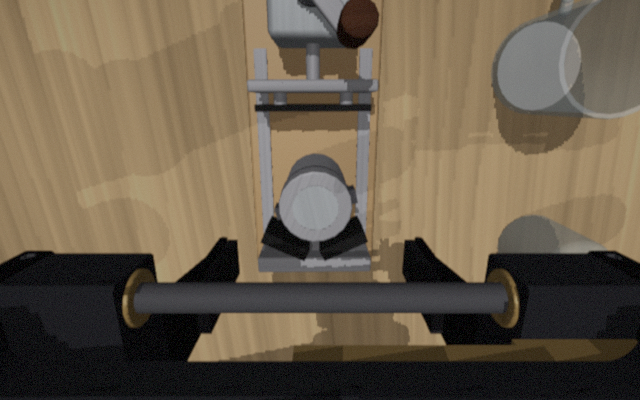

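The wrist view shows the canister upright on the bed at vise (1,-29) mm, with the grip at (358,20). Two views agree on the grip at about (0.609,0.1405). Moving above it.

{"op": "jog_arm", "data": {"series": [[87,-30,0,7,0,0,0],[87,-45,0,8,0,0,0],[87,-40,0,7,0,0,0],[87,-10.5,0,0,0,-4.9,0],[87,0,0,0,0,0,0],[87,0,0,0,0,0,0],[87,0,0,0,0,0,0]]}}

```text
time_s: 8.95
tcp_pos: [0.6043, 0.1379, 0.2135]
tool_rot: [-90.0, -0.1, -90.2]
ft_force: [0.2, -0.2, -0.2]
grip_width: 0.997
```

```bash
python3 - <<'E'
from h import *
from rig import bot
o=bot.get_obs();print(o["tcp_pos"],o["tool_rot"],rel(o,[.6093,.1405,.124]))
E
```

```text
[0.60431895 0.13791799 0.21354039] [-9.00235530e+01 -5.79835479e-02 -9.01867352e+01] [-2.7 89.5  5. ]
```

{"op": "jog_arm", "data": {"series": [[60,-2.7,30,5,0,-0.2,0],[60,0,40,0,0,0,0],[60,0,19,0,0,0,0],[60,0,0,0,0,0,0],[60,0,0,0,0,0,0],[10,0,0,0,0,0,0],[10,0,0,0,0,0,0],[10,0,0,0,0,0,0],[10,0,0,0,0,0,0],[10,0,0,0,0,0,0]]}}

```text
time_s: 9.95
tcp_pos: [0.6095, 0.1431, 0.1251]
tool_rot: [-90.0, 0.0, -89.7]
ft_force: [-0.5, -0.4, 0.3]
grip_width: 0.322
```

{"op": "jog_arm", "data": {"series": [[10,0,0,0,0,0,0],[10,0,0,0,0,0,0],[10,0,0,0,0,0,0],[10,0,0,0,0,0,0]]}}

```text
time_s: 10.35
tcp_pos: [0.6102, 0.143, 0.1251]
tool_rot: [-89.9, 0.0, -89.7]
ft_force: [3.5, 0.0, -0.2]
grip_width: 0.267
```

{"op": "jog_arm", "data": {"series": [[10,3.8,0,-6.8,0,0,0],[10,2.8,0,-7.4,0,0,0],[10,1.4,0,-7.7,0,0,0],[10,0,0,-7.9,0,0,0],[10,-1.3,0,-7.7,0,0,0],[10,-2.7,0,-7.4,0,0,0],[10,0,0,0,0,0,0]]}}

```text
time_s: 11.05
tcp_pos: [0.5645, 0.1391, 0.1251]
tool_rot: [-89.9, 0.0, -89.7]
ft_force: [2.9, 1.4, -0.8]
grip_width: 0.268
```

```bash
cat > st.py <<'E'
from h import *
from rig import bot
for i in range(1):
    o=bot.get_obs();c=np.array([.5836,.1772]);d=o["tcp_pos"][:2]-c
    print(o["tcp_pos"].round(4),d.round(4),np.hypot(*d).round(4),np.degrees(np.arctan2(d[1],d[0])).round(1),o["ft_force"].round(1),o["grip_width"])
E
python3 st.py
```

```text
[0.5645 0.1391 0.1251] [-0.0191 -0.0381] 0.0426 -116.7 [ 2.9  1.4 -0.8] 0.26842051346864376
```

{"op": "jog_arm", "data": {"series": [[10,-9.0,0,-12.8,0,0,0],[10,-12.8,0,-9,0,0,0],[10,-15.1,0,-4,0,0,0],[10,-15.6,0,1.4,0,0,0],[10,-14.2,0,6.6,0,0,0],[10,-11,0,11,0,0,0],[10,0,0,0,0,0,0]]}}

```text
time_s: 11.75
tcp_pos: [0.5577, 0.2162, 0.1249]
tool_rot: [-90.1, -0.1, -89.7]
ft_force: [0.8, -0.9, 2.5]
grip_width: 0.265
```

```bash
python3 st.py
```

```text
[0.5577 0.2162 0.1249] [-0.0259  0.039 ] 0.0468 123.6 [ 0.8 -0.9  2.5] 0.26475794635496774
```

{"op": "jog_arm", "data": {"series": [[10,-6.6,0,14.2,0,0,0],[10,-1.4,0,15.6,0,0,0],[10,4,0,15.1,0,0,0],[10,9,0,12.8,0,0,0],[10,12.8,0,9,0,0,0],[10,15.1,0,4,0,0,0],[10,15.6,0,-1.4,0,0,0],[10,14.2,0,-6.6,0,0,0],[10,11,0,-11,0,0,0]]}}

```text
time_s: 12.65
tcp_pos: [0.6109, 0.1434, 0.1251]
tool_rot: [-89.8, 0.1, -89.8]
ft_force: [3.7, 3.4, -0.5]
grip_width: 0.265
```

{"op": "jog_arm", "data": {"series": [[10,6.6,0,-14.2,0,0,0],[10,1.4,0,-15.6,0,0,0],[10,-4,0,-15.1,0,0,0],[10,-9,0,-12.8,0,0,0],[10,-12.8,0,-9,0,0,0],[10,-15.1,0,-4,0,0,0],[10,-15.6,0,1.4,0,0,0],[10,-14.2,0,6.6,0,0,0],[10,0,0,0,0,0,0]]}}

```text
time_s: 13.55
tcp_pos: [0.5469, 0.2051, 0.125]
tool_rot: [-90.0, -0.1, -89.7]
ft_force: [2.9, -1.9, 1.3]
grip_width: 0.265
```

```bash
python3 st.py; python3 - <<'E'
from h import *
from rig import snapshot
s=snapshot("top");cv2.imwrite("pics/t3.png",cv2.resize(s["img"][175:255,225:365,::-1],None,fx=5,fy=5,interpolation=2))
P=pts(s);y=np.radians(-4.7);Q=np.array([[np.cos(y),-np.sin(y)],[np.sin(y),np.cos(y)]])
V=(P[...,:2]-[.5734,.0481])@Q;z=P[...,2]
m=(abs(V[...,0])<.06)&(abs(V[...,1])<.13);m1=m&(z>.052)&(z<.068)
print(np.histogram(V[m1][:,1],np.arange(-.125,.1,.005))[0].tolist())
m=m&(z>.098)&(z<.115)&(V[...,1]<.03);print(V[m].mean(0),V[m].min(0),V[m].max(0))
E
```

```text
[0.5469 0.2051 0.125 ] [-0.0367  0.0279] 0.0461 142.8 [ 2.9 -1.9  1.3] 0.2645453572177255
[0, 0, 26, 60, 62, 42, 26, 31, 32, 23, 9, 1, 2, 1, 0, 0, 0, 1, 0, 1, 0, 31, 33, 0, 33, 59, 30, 0, 0, 0, 0, 0, 0, 0, 0, 0, 0, 0, 0, 0, 0, 0, 0, 4]
[ 0.00140333 -0.04707329] [-0.02900706 -0.07509853] [ 0.03280612 -0.01866636]
```

View pics/t3.png

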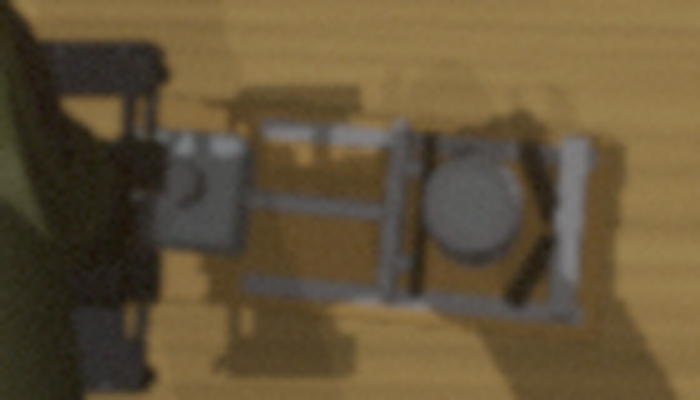

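The top view shows the jaw pad just touching the canister (470,205) and pushing it, with roughly 10 mm to go to the V notch. From here I go slowly and read the force.

{"op": "jog_arm", "data": {"series": [[10,-3.1,0,2.4,0,0,0],[10,-2.9,0,2.7,0,0,0],[10,-2.7,0,2.9,0,0,0],[10,-2.4,0,3.1,0,0,0],[10,-2.1,0,3.3,0,0,0],[10,-1.8,0,3.5,0,0,0]]}}

```text
time_s: 14.2
tcp_pos: [0.5622, 0.2191, 0.1248]
tool_rot: [-90.3, -0.1, -89.8]
ft_force: [-4.0, -3.8, 7.9]
grip_width: 0.267
```

```bash
cat > ft.py <<'E'
from h import *
from rig import bot
o=bot.get_obs();c=np.array([.5836,.1772]);d=o["tcp_pos"][:2]-c;a=np.arctan2(d[1],d[0])
f=o["ft_force"][:2];print("angle",np.degrees(a).round(1),"r",np.hypot(*d).round(4),"Ft resist",(-f@[np.sin(a),-np.cos(a)]).round(2),"Fr",(f@[np.cos(a),np.sin(a)]).round(2),"v",np.abs(o["joint_vel"]).max().round(1))
E
python3 ft.py
```

```text
angle 117.1 r 0.047 Ft resist 5.28 Fr -1.54 v 5.7
```

{"op": "jog_arm", "data": {"series": [[10,-1.5,0,3.6,0,0,0],[10,-1.2,0,3.75,0,0,0],[10,-0.85,0,3.85,0,0,0],[10,-0.5,0,3.9,0,0,0]]}}

```text
time_s: 14.6
tcp_pos: [0.5768, 0.2242, 0.1248]
tool_rot: [-90.3, -0.0, -89.8]
ft_force: [-5.1, -3.0, 6.8]
grip_width: 0.269
```

```bash
python3 ft.py
```

```text
angle 98.3 r 0.0475 Ft resist 5.52 Fr -2.19 v 5.6
```

{"op": "jog_arm", "data": {"series": [[10,-0.2,0,3.9,0,0,0],[10,0.2,0,3.9,0,0,0],[10,0.5,0,3.9,0,0,0],[10,0.85,0,3.85,0,0,0]]}}

```text
time_s: 15.0
tcp_pos: [0.592, 0.2241, 0.1249]
tool_rot: [-90.4, 0.1, -89.7]
ft_force: [-6.4, -0.9, 6.8]
grip_width: 0.271
```

```bash
python3 ft.py
```

```text
angle 79.9 r 0.0477 Ft resist 6.13 Fr -1.99 v 5.0
```

{"op": "jog_arm", "data": {"series": [[10,1.2,0,3.75,0,0,0],[10,1.5,0,3.6,0,0,0],[10,1.8,0,3.5,0,0,0],[10,2.1,0,3.3,0,0,0]]}}

```text
time_s: 15.4
tcp_pos: [0.6061, 0.2191, 0.1249]
tool_rot: [-90.3, 0.2, -89.7]
ft_force: [-5.3, 2.1, 6.1]
grip_width: 0.267
```

```bash
python3 ft.py
```

```text
angle 61.8 r 0.0475 Ft resist 5.69 Fr -0.66 v 3.7
```

Turned 610°, still at the friction level. Continuing in 20° steps.

{"op": "jog_arm", "data": {"series": [[10,2.4,0,3.1,0,0,0],[10,2.7,0,2.9,0,0,0],[10,2.9,0,2.7,0,0,0],[10,3.1,0,2.4,0,0,0]]}}

```text
time_s: 15.8
tcp_pos: [0.6177, 0.2097, 0.1249]
tool_rot: [-90.3, 0.3, -89.6]
ft_force: [-3.1, 5.2, 4.7]
grip_width: 0.266
```

```bash
python3 ft.py
```

```text
angle 43.7 r 0.0471 Ft resist 5.94 Fr 1.36 v 3.6
```

{"op": "jog_arm", "data": {"series": [[10,3.3,0,2.1,0,0,0],[10,3.5,0,1.8,0,0,0]]}}

```text
time_s: 16.0
tcp_pos: [0.6221, 0.2037, 0.1251]
tool_rot: [-90.2, 0.4, -89.6]
ft_force: [-1.0, 6.2, 4.3]
grip_width: 0.269
```

```bash
python3 ft.py
```

```text
angle 34.5 r 0.0468 Ft resist 5.69 Fr 2.74 v 3.8
```

{"op": "jog_arm", "data": {"series": [[10,3.6,0,1.5,0,0,0],[10,3.75,0,1.2,0,0,0],[10,3.85,0,0.85,0,0,0],[10,3.9,0,0.5,0,0,0]]}}

```text
time_s: 16.4
tcp_pos: [0.6276, 0.1904, 0.1252]
tool_rot: [-90.0, 0.5, -89.5]
ft_force: [2.4, 9.3, 0.8]
grip_width: 0.267
```

```bash
python3 ft.py
```

```text
angle 16.7 r 0.046 Ft resist 8.23 Fr 5.01 v 3.6
```

{"op": "jog_arm", "data": {"series": [[10,3.9,0,0.2,0,0,0],[10,3.9,0,-0.2,0,0,0]]}}

```text
time_s: 16.6
tcp_pos: [0.6287, 0.1829, 0.1252]
tool_rot: [-89.8, 0.5, -89.5]
ft_force: [5.4, 9.6, -2.9]
grip_width: 0.265
```

```bash
python3 ft.py
```

```text
angle 7.2 r 0.0455 Ft resist 8.81 Fr 6.58 v 3.2
```

{"op": "jog_arm", "data": {"series": [[10,3.9,0,-0.5,0,0,0],[10,1.9,0,-0.4,0,0,0]]}}

```text
time_s: 16.8
tcp_pos: [0.6287, 0.1765, 0.1253]
tool_rot: [-89.7, 0.5, -89.6]
ft_force: [8.1, 9.0, -3.2]
grip_width: 0.266
```

```bash
python3 ft.py; python3 - <<'E'
from h import *
from rig import snapshot
s=snapshot("top")
P=pts(s);y=np.radians(-4.7);Q=np.array([[np.cos(y),-np.sin(y)],[np.sin(y),np.cos(y)]])
V=(P[...,:2]-[.5734,.0481])@Q;z=P[...,2]
m=(abs(V[...,0])<.06)&(abs(V[...,1])<.13)
m1=m&(z>.055)&(z<.066)
print(np.histogram(V[m1][:,1],np.arange(-.125,.1,.005))[0].tolist())
m=m&(z>.1)&(z<.115)&(V[...,1]<.03);print(V[m].mean(0),np.percentile(V[m],[2,98],0))
E
python3 ft.py
```

```text
angle -0.9 r 0.0451 Ft resist 9.15 Fr 7.99 v 1.4
[0, 0, 25, 55, 59, 38, 26, 25, 29, 22, 8, 0, 0, 1, 0, 0, 2, 0, 7, 48, 6, 47, 57, 14, 0, 0, 0, 0, 0, 0, 0, 0, 0, 0, 0, 0, 0, 0, 0, 0, 0, 0, 0, 5]
[ 0.00179848 -0.05926331] [[-0.02424362 -0.0846871 ]
 [ 0.03023527 -0.03400493]]
angle -1.3 r 0.0451 Ft resist 9.57 Fr 6.51 v 0.3
```

{"op": "jog_arm", "data": {"series": [[10,-1.0,0,0,0,0,0],[10,0,0,0,0,0,0],[45,0,0,0,0,0,0],[70,0,0,0,0,0,0],[70,0,0,0,0,0,0],[70,0,0,0,0,0,0],[70,0,-10,0,0,0,0],[70,0,-30,0,0,0,0],[70,0,-40,0,0,0,0],[70,0,0,0,0,0,0]]}}

```text
time_s: 17.85
tcp_pos: [0.6307, 0.1717, 0.2121]
tool_rot: [-89.4, 0.2, -89.8]
ft_force: [0.7, -0.9, 0.6]
grip_width: 0.792
```

{"op": "jog_arm", "data": {"series": [[70,-45,0,-10,0,0,0],[70,-45,0,-10,0,0,0],[70,-45,0,-10,0,0,0],[70,-45,0,-10,0,0,0],[70,0,0,0,0,0,0],[70,0,0,0,0,0,0],[70,0,0,0,0,0,0]]}}

```text
time_s: 18.55
tcp_pos: [0.5874, 0.3493, 0.2051]
tool_rot: [-90.0, -0.1, -89.9]
ft_force: [-0.1, -0.3, 0.7]
grip_width: 0.806
```

```bash
python3 - <<'E'
from h import *
from rig import bot,snapshot
print(bot.get_obs()["ft_force"],bot.get_obs()["tcp_pos"])
s=snapshot("top");cv2.imwrite("pics/t4.png",cv2.resize(s["img"][110:270,160:480,::-1],None,fx=2.5,fy=2.5,interpolation=2))
P=pts(s);y=np.radians(-4.7);Q=np.array([[np.cos(y),-np.sin(y)],[np.sin(y),np.cos(y)]])
V=(P[...,:2]-[.5734,.0481])@Q;z=P[...,2]
m=(abs(V[...,0])<.06)&(abs(V[...,1])<.13)
m1=m&(z>.055)&(z<.066)
print(np.histogram(V[m1][:,1],np.arange(-.125,.1,.005))[0].tolist())
m=m&(z>.1)&(z<.115)&(V[...,1]<.03);print(V[m].mean(0),P[m][:,2].mean())
E
```

```text
[-0.07935386 -0.34939176  0.65765226] [0.58744358 0.3493207  0.20508672]
[0, 0, 25, 54, 58, 41, 24, 24, 26, 21, 6, 0, 0, 2, 0, 0, 2, 1, 7, 42, 9, 47, 54, 15, 0, 0, 0, 0, 0, 0, 0, 0, 0, 0, 0, 0, 0, 0, 0, 0, 0, 0, 0, 4]
[ 0.00148673 -0.05938475] 0.10783209467245629
```

View pics/t4.png

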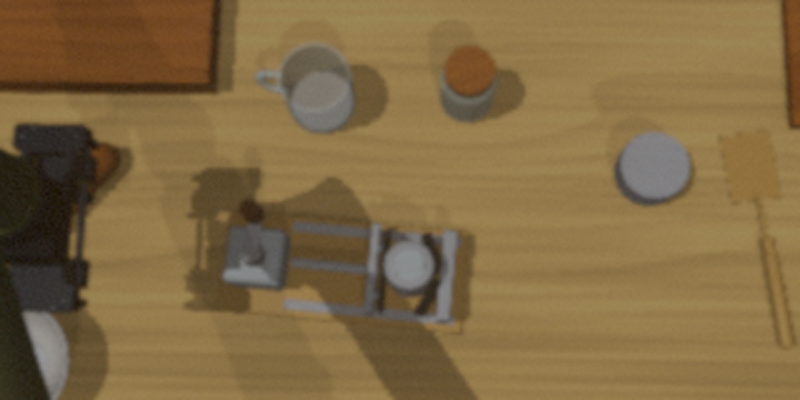

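The canister sits clamped in the notch at (410,265), the crank has stayed put at (252,212), and the arm is clear. Handing in.

```bash
python3 -c "
from rig import workorder
print(workorder.hand_in())"
```

```text
the job is handed in; nothing more can be done
None
```

I stood the canister on the vise bed, let go, and wound the crank clockwise about 1.9 turns in one unbroken hold until the jaw clamped it. I then let go, moved the arm clear and handed the job in at about 18.6 s. No verdict is reported.

- **Clamp force:** the resistance at the grip rose from about 5.6 N to 9.2–9.6 N. By the figures you gave that is roughly 26–28 N on the canister, but I inferred it and did not measure it directly.
- **After letting go:** the last top view puts the canister at about x = +1.5 mm, y = -59 mm in the vise frame. Its top reads 108 mm, where 107 mm is expected, and the jaw had not moved back.
- **Other things:** the cup, jar, tin and spatula look undisturbed. The arm partly hid the bowl and rolling pin, but its path never came near them.
- **Checks that disagreed:** while winding, the tool ran 1–3 mm off the fitted 45 mm circle. A sideways pull of up to 8 N built up at the end, so the clamp estimate is a little uncertain. No check failed.

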